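# Open the checking fixture's drawer and hold its spring clamp at the red mark

### The job

The drilled plate in the checking fixture is to be changed: pull the fixture's drawer all the way out to its stop, then take the orange knob of the spring clamp inside it and pull it towards the drawer's front until the black pointer on the drawer's rim stands within the red mark. The clamp springs back if let go, so finish while still holding the knob there with the fingers, the drawer still fully out. Leave everything else on the bench, and on top of the fixture, where it is.

Things in the scene. Friction and masses are not known exactly. Their poses are not given: they have to be found in the camera images.
- fixture: the checking fixture, a white steel cabinet standing fixed on the bench, 240 deep (x) x 270 wide (y) x 130 mm high, with one drawer. Origin: middle of the lower edge of its front, on the bench (the cabinet reaches from x = 0 to 240 mm; the shut drawer's face stands 14 mm before it). Its -x axis points out of the drawer's front, roughly to the robot; z up. Its place and yaw vary.
- drawer (a joint): how far the drawer is out, in m: 0 is shut, 0.170 is fully out at its stop. It starts shut or up to 20 mm ajar. It slides along the fixture's -x, needs about 3 N, and stays where it is left.
- drawer_handle (a point): middle of the drawer's steel handle: level round bar 12 mm thick, 110 mm long (y), 40 mm in front of the dark blue drawer face, 100 mm above the bench, joined to the face at both ends. The face is 14 mm thick, 270 wide, its top at 116 mm (the cabinet's at 130 mm). Axes as the fixture's; the point moves with the drawer. Below the handle is only the bench and flat things.
- clamp: spring clamp in the middle of the drawer: aluminium slide with an orange knob. Origin: on the slide's underside straight below the knob, 37 mm above the bench; axes as the fixture's. Slides along the drawer towards its face (-x), up to 62 mm; a spring draws it back with about 4 N at rest and 1.4 N more per 10 mm. Out of reach while the drawer is shut; pulling it presses the drawer to its stop.
- clamp_knob (a point): grip point on the orange knob's axis, 95 mm above the bench. Knob: upright block 14 mm (x) by 24 mm (y), its top at 107 mm. At rest 91 mm behind the inner side of the drawer face and, drawer fully out, 79 mm in front of the cabinet. Free on all sides down to 66 mm above the bench, but for the pointer's bracket 92 mm away on +y and the drawer's walls (88 mm high, 106 mm to either side).
- pointer (a point): tip of the clamp's black pointer, 4 mm wide (x), on the top of the drawer's +y rim, 112.5 mm to the +y side of the knob and at the same x as the knob's axis; it moves with the clamp.
- mark (a point): middle of the red mark's top: block 10 mm wide (x), 14 mm (y), 4 mm thick, fixed on top of the drawer's +y rim, 92 mm above the bench. Axes as the fixture's; moves with the drawer. It lies 20 to 45 mm from the pointer's rest position, towards the drawer face (-x). The pointer passes just over it and stands within the mark when within 5 mm of its middle along x.
- plate: bystander: steel plate with three holes, 110 x 50 x 10 mm, flat on the bench; origin at the centre of its underside
- small_plate: bystander: steel plate 70 x 35 x 10 mm lying on the front part of the fixture's top; origin at the centre of its underside
- ring_gauge: bystander: dark steel ring, 48 mm across, 12 mm high, on the front part of the fixture's top; origin at the centre of its underside
- caliper: bystander: calliper lying flat on the bench, 170 mm long, 10 mm thick; origin at the middle of its beam's underside
- pen_cup: bystander: cup 72 mm across and 95 mm high, with pens up to 160 mm; origin at the centre of its underside
- bottle: bystander: clear bottle, 64 mm across, 190 mm high; origin at the centre of its underside
- spray_can: bystander: red and yellow can, 60 mm across, 180 mm high; origin at the centre of its underside
- tin: bystander: pink tin box 90 x 70 x 35 mm; origin at the centre of its underside

How it is judged:
By the outcome, as a careful person would: the job done as asked, in the order asked, and still so for the second after the job is handed in, while the arm keeps its last pose, push and grip.
It also fails if it takes over 51 s, if anything falls off the work surface, if the arm or the gripper's body presses on something with over 40 N, if the wrist force passes 120 N, or if a joint passes its speed limit or range.

### The arm

A 6-joint arm with a two-finger parallel gripper is mounted at the origin on the work surface. World frame = base frame: x ahead of the robot, y to its left, z up, the work surface at z = 0. Lengths are in mm, angles in rad, forces in N, time in s.
With the tool pointing down it reaches from about 300 to 875 mm from the base axis. Payload 4.2 kg.
Tool frame: the origin (TCP) lies on the centre line of the jaws, within the pads' length; the fingertips stand 19 mm ahead of it and the grasp point (between the pads) is the TCP; z points along the fingers, y is the line along which they close (so a half turn about z gives the same grasp; the last joint's range is limited). The gripper opens to 85 mm and grips with 20 to 120 N. Pads are 22 mm wide; open, the fingers measure 114 mm over their backs; the gripper's body (76 mm by 85 mm) begins 54 mm behind the grasp point. The pads swing forward as they close: fully open they stand 13 mm farther back than shut.
Start: joints at [1.228, 0.32, 1.565, -0, 1.257, -0.02], TCP at [182.405, 545.314, 250.338] pointing down, gripper open.
Joint ranges: [-3.11, 3.11], [-0.84, 2.01], [0.21, 2.61], [-1.34, 4.49], [0.05, 2.63], [-2.56, 2.56]. Speed limits (rad/s): [2.57, 2.57, 3.14, 3.14, 3.14, 3.14].

### API

Orientations are given as a rotation vector (axis times angle).
In Python, from workcell import get_state, capture, job_done gives the robot as it stands.
- The arm moves only by the tool send_rows, never from a script. Its argument "motion" is a list of rows, each a list of 6 numbers: the shift along the world's x, y, z scaled (see below), then the turn, a rotation vector about the world's x, y, z scaled (see below). A call has 1 to 5 rows; each row is the pose to reach, as a shift and turn from the pose commanded when the call began; what a row does not reach only later rows make up. The controller multiplies each number of a shift by 250 mm and each number of a turn by pi/2 rad. A row lasts 1/10 s, in which the tool goes at most 50 mm and 8.59 degrees, less where a joint would pass 70% of its speed; a pose out of reach is approached as far as the arm can. A call with a number of a shift or a turn outside -1 to 1 is refused whole. A call with a gripper value outside its range is refused whole. "fingers" is the gripper command: -1 is fully open, 1 is shut, values between are in proportion, set as the call begins (left out, the last holds). The fingers move at their own pace and stop on an object; "force" is the grip in N (left out, the last holds). Time passes only in rows, so rows that repeat a pose let the fingers close. It gives the time, the measured TCP pose, the force, the opening and the grip force at its end, in the units of the state.
- get_state(): the state, without advancing time (a new reading comes with each control period).
- capture(name): name is "side" or "top" or "wrist"; returns a dict with "image" (384x512x3 uint8, red, green, blue), "depth" (384x512 float32, mm along the optical axis (not along the pixel's ray), 0 where there is no reading), "vertical_fov" (degrees; the focal length in pixels is half the picture's height over the tangent of half this angle, whatever the lens; pixels are square), "cx", "cy" (the principal point, pixels), "R" (3x3) and "t" (3): a world point X has camera coordinates R X + t; the wrist camera has in their place "T_tool_cam" (4x4, takes a point from camera to tool coordinates, whose origin is the TCP and whose axes are the flange's). Camera axes: x right, y down, z forward; pixel columns grow to the right and rows downward; lengths in mm; the calibration is good to about 2 mm. A picture is of the moment at which its call begins: read the wrist's pose just before it.
- job_done(): hands the job in; it is judged then, once.
The state is a dict: "t": time; "q": joint angles; "qd": joint speeds; "effort": joint torques, N m; "position": TCP position; "eef_rot": TCP orientation; "force": force on the tool from outside, world axes, zero at the start; "ft_torque": the same for the moment, N m; "gripper_width": opening from 0.0 (shut) to 1.0 (fully open); "gripper_force": force on a finger pad.
Only numpy, scipy, OpenCV 4.12 (cv2) and the standard library are available. Lean on these libraries where they do the work, as an engineer would, in place of code of your own. Each camera call takes 0.05 s, during which the arm holds its last target. There are 200 camera calls.

## Working session

There is one attempt and no reset: what is moved stays moved. The work goes in short steps, Python scripts to look and compute and a tool call to move; the robot and the scene stay as the last step left them, time stands still between calls to the robot, and variables do not carry over. Pictures are saved under pics/ and viewed, at most 10 in all, crops included, and the job is handed in when it is done.

Besides the shell and the picture viewer there is one more tool, called by a JSON object that holds its "op" and its "data". send_rows: Moves the arm, as the interface text tells. Its arguments: {"type":"object","properties":{"motion":{"type":"array","items":{"type":"array","items":{"type":"number"}}},"fingers":{"type":"number"},"force":{"type":"number"}},"required":["motion"]}

```bash
mkdir -p pics; ls; cat > h.py <<'E'
import numpy as np, cv2
from workcell import get_state, capture, job_done
from scipy.spatial.transform import Rotation as Ro
def cam(name):
    s=get_state(); c=capture(name)
    if name=="wrist":
        T=np.array(c["T_tool_cam"]); Rw=Ro.from_rotvec(s["eef_rot"]).as_matrix()
        A=Rw@T[:3,:3]; o=Rw@T[:3,3]+np.array(s["position"])
    else:
        A=np.array(c["R"]).T; o=-A@np.array(c["t"])
    c["A"]=A; c["o"]=o; c["f"]=192/np.tan(np.radians(c["vertical_fov"])/2)
    return c
def cloud(c):
    v,u=np.mgrid[:384,:512]; d=c["depth"]
    p=np.stack([(u-c["cx"])/c["f"]*d,(v-c["cy"])/c["f"]*d,d],-1)
    P=p@c["A"].T+c["o"]; P[d==0]=np.nan
    return P
def ray(c,u,v,z):
    r=c["A"]@np.array([(u-c["cx"])/c["f"],(v-c["cy"])/c["f"],1]); return c["o"]+r*(z-c["o"][2])/r[2]
def save(c,n): cv2.imwrite("pics/"+n,c["image"][:,:,::-1])
E
python3 - <<'E'
from h import *
for n in("top","side"):
    c=cam(n); save(c,n+"0.png"); print(n,c["o"],c["A"][:,2],c["f"])
s=get_state();print(s["t"],s["eef_rot"])
a=cv2.imread("pics/top0.png");b=cv2.imread("pics/side0.png")
E
```

```text
pics
top [ 450.35532939    2.64597294 1236.68471995] [ 0.13355109 -0.01577417 -0.99091639] 359.67344608484257
side [ 295.40306616 -850.7799042  1204.73604361] [ 0.22830309  0.59426546 -0.77118498] 409.45442109072167
0.1 [-5.04825404e-01 -3.10045817e+00  2.50251250e-03]
```

View pics/top0.png

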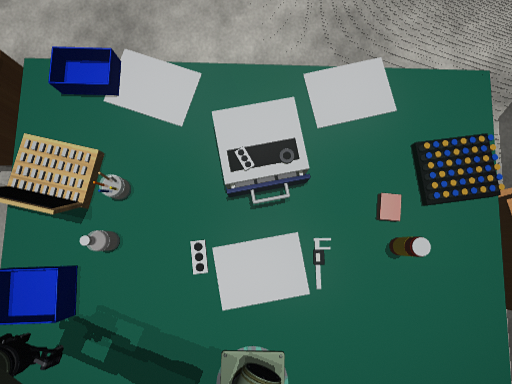

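View pics/side0.png

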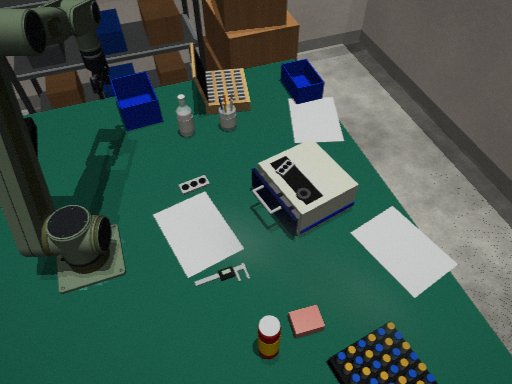

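The top view shows the fixture with its top at about (260,140), the drawer face at about (265,185) and the handle at about (270,197). Nothing stands in front of the drawer except the paper. Next I'll measure the fixture from depth.

```bash
python3 - <<'E'
from h import *
c=cam("top"); P=cloud(c)
roi=np.zeros((384,512),bool); roi[85:215,195:325]=1
m=roi&(abs(P[...,2]-130)<9)&(np.arange(384)[:,None]<190)
pts=P[m][:,:2].astype(np.float32); 
r=cv2.minAreaRect(pts); print("top rect",r,cv2.boxPoints(r), np.median(P[m][:,2]))
# rays for cabinet top corners/handle ends
for uv in [(212,112),(294,98),(308,171),(226,185)]: print("corner",ray(c,*uv,130))
g=c["image"].astype(int); 
mh=roi&(np.arange(384)[:,None]>186)&(g.min(-1)>110); ys,xs=np.where(mh)
print(len(xs),xs.min(),xs.max(),ys.min(),ys.max())
for uv in [(251,202),(289,197)]: print("handle",ray(c,*uv,104), P[uv[1],uv[0]])
im=cv2.resize(c["image"][85:215,195:325],None,fx=4.5,fy=4.5,interpolation=cv2.INTER_CUBIC)
cv2.imwrite("pics/crop.png",im[:,:,::-1])
E
```

```text
top rect ((765.2474975585938, -11.242462158203125), (268.69000244140625, 271.88323974609375), 11.47136402130127) [[ 606.5503    95.26533]
 [ 660.62195 -171.18683]
 [ 923.9447  -117.75025]
 [ 869.87305  148.7019 ]] 131.28062973126907
corner [863.27983375 145.15794889 130.        ]
corner [ 916.94489362 -117.07571287  130.        ]
corner [ 678.02880441 -162.52573948  130.        ]
corner [628.05652271  93.15951155 130.        ]
176 231 289 187 202
handle [579.3948731   14.53844435 104.        ] [ 5.91243287e+02  1.56304114e+01 -3.14056239e-03]
handle [ 597.85127626 -105.89344116  104.        ] [ 611.78812886 -116.14930139   -3.0270765 ]
```

View pics/crop.png

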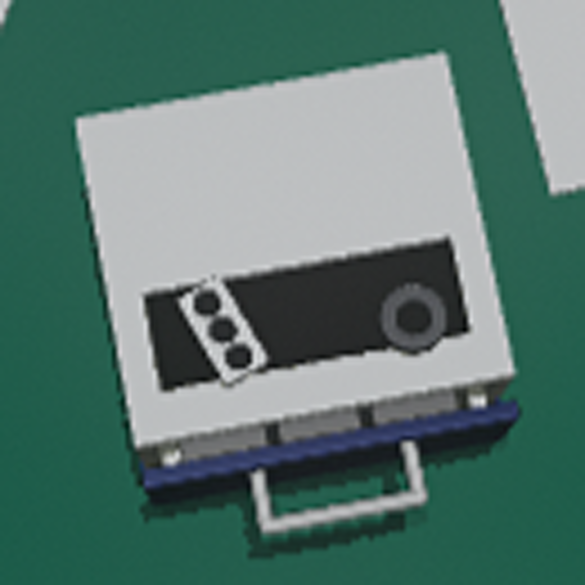

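The crop shows the drawer about 15 mm ajar. The handle bar runs from crop (265,525) to (425,495), and the yaw is about 11.5°.

```bash
cat >> h.py <<'E'
def info(yaw):
    s=get_state(); R=Ro.from_rotvec(s["eef_rot"]).as_matrix()
    y=np.array([np.cos(yaw),np.sin(yaw),0]); out=[]
    for sg in (1,-1):
        Y=sg*y; Z=np.array([0,0,-1.]); T=np.stack([np.cross(Y,Z),Y,Z],1)
        out.append((Ro.from_matrix(T@R.T).as_rotvec()/(np.pi/2)).round(3))
    print("t",s["t"],"pos",np.round(s["position"],1),"turns",out,"q6",round(s["q"][5],2),"F",np.round(s["force"],1),"w",s["gripper_width"],s["gripper_force"])
    return s,R
E
python3 - <<'E'
from h import *
c=cam("top")
L=lambda u,v:ray(c,195+(u+.5)/4.5-.5,85+(v+.5)/4.5-.5,104)
a,b=L(264,526),L(424,496); print(a,b,(a+b)/2,np.degrees(np.arctan2(b[0]-a[0],a[1]-b[1])))
s,R=info(np.radians(11.4)); print(s["q"],R.round(3))
E
```

```text
[581.13584791   7.35886784 104.        ] [ 604.79281022 -105.30857364  104.        ] [592.96432907 -48.9748529  104.        ] 11.858220324542568
t 0.2 pos [182.3 545.1 249.8] turns [array([ 0.   , -0.001, -0.668]), array([1.000e-03, 1.000e-03, 1.332e+00])] q6 -0.02 F [-0.2  0.4 -0.4] w 1.0026568133087337 0.0
[ 1.22797490e+00  3.20045053e-01  1.56522513e+00  4.63176845e-05
  1.25740083e+00 -1.99906536e-02] [[-0.948  0.317 -0.   ]
 [ 0.317  0.948 -0.001]
 [ 0.    -0.001 -1.   ]]
```

{"op": "send_rows", "data": {"motion": [[0.107,-0.157,0,0,0,-0.045],[0.213,-0.315,0,0,0,-0.09],[0.32,-0.472,0,0,0,-0.134],[0.427,-0.63,0,0,0,-0.178],[0.533,-0.787,0,0,0,-0.223]], "fingers": 0.25, "force": 60}}

```text
t: 0.7
position: [316.3, 346.9, 250.3]
eef_rot: [1.041, 2.964, 0.0]
force: [1.0, -0.3, -0.9]
gripper_width: 0.379
gripper_force: 0.0
```

{"op": "send_rows", "data": {"motion": [[0.107,-0.157,0,0,0,-0.045],[0.213,-0.315,0,0,0,-0.09],[0.32,-0.472,0,0,0,-0.134],[0.427,-0.63,0,0,0,-0.178],[0.533,-0.787,0,0,0,-0.223]]}}

```text
t: 1.2
position: [449.6, 150.0, 250.4]
eef_rot: [1.542, 2.737, 0.001]
force: [-0.8, 0.3, 0.1]
gripper_width: 0.38
gripper_force: 0.0
```

{"op": "send_rows", "data": {"motion": [[0.107,-0.157,0,0,0,-0.045],[0.213,-0.315,0,0,0,-0.09],[0.32,-0.472,0,0,0,-0.134],[0.427,-0.63,0,0,0,-0.178],[0.533,-0.787,0,0,0,-0.223]]}}

```text
t: 1.7
position: [582.9, -46.8, 250.2]
eef_rot: [-1.996, -2.426, -0.0]
force: [-0.3, -0.2, 0.3]
gripper_width: 0.378
gripper_force: 0.0
```

{"op": "send_rows", "data": {"motion": [[0,0,0,0,0,0],[0,0,0,0,0,0]]}}

```text
t: 1.9
position: [582.1, -45.6, 249.6]
eef_rot: [-1.993, -2.426, 0.001]
force: [-0.3, -0.2, 1.3]
gripper_width: 0.375
gripper_force: 0.0
```

```bash
python3 - <<'E'
from h import *
s,R=info(np.radians(11.5)); print(s["q"])
c=cam("wrist"); save(c,"w1.png"); print(c["o"],c["A"][:,2],c["f"]); np.save("w1.npy",cloud(c))
E
```

```text
t 1.9 pos [582.1 -45.6 249.6] turns [array([-0.   , -0.001,  0.003]), array([-2.000e-03,  1.000e-03, -1.997e+00])] q6 -0.29 F [-0.3 -0.2  1.3] w 0.3753948270034925 0.0
[-9.81577533e-02  3.34797328e-01  1.54382746e+00  5.30078012e-04
  1.26459229e+00 -2.93940597e-01]
[567.85757646  22.53220001 373.41564632] [ 0.05308374 -0.26636598 -0.9624091 ] 316.2167403361607
```

View pics/w1.png

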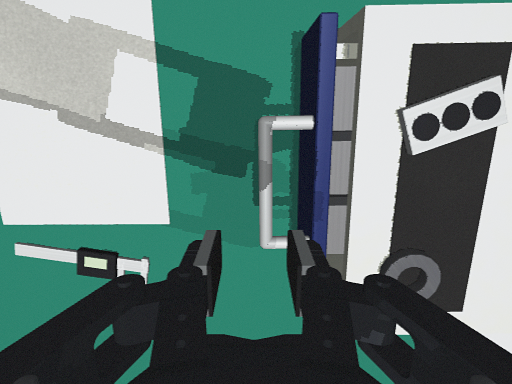

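The wrist view shows the handle bar from (265,119) to (266,243), the drawer face beyond it at x≈315–330, and the fingers below.

```bash
python3 - <<'E'
from h import *
c=cam("wrist")
a,b=ray(c,264.5,122,100),ray(c,266,242,100)
m=(a+b)/2; print("handle",a,b,m,np.linalg.norm(a-b),np.degrees(np.arctan2(b[0]-a[0],a[1]-b[1])))
a,b=ray(c,321,13,116),ray(c,322,13,116); 
# face top outer edge, blue mask with depth
P=np.load("w1.npy"); g=c["image"].astype(int)
mb=(g[...,2]>g[...,0]+25)&(g[...,2]>g[...,1]+20)&(abs(P[...,2]-116)<4)
r=cv2.minAreaRect(P[mb][:,:2].astype(np.float32)); print("face top",mb.sum(),r)
mc=(g.min(-1)>130)&(abs(P[...,2]-130)<4); q=P[mc][:,:2]
ex=np.array([np.cos(np.radians(11.5)),np.sin(np.radians(11.5))])
print("cab front x'",np.percentile(q@ex,[0.5,1,3]), "handle x'",m[:2]@ex,"face x'",np.percentile(P[mb][:,:2]@ex,[2,50,98]), "tcp x'",c["o"][:2]@ex)
s=get_state();print("tcp",np.array(s["position"])[:2]@ex)
k=(abs(P[...,2]-102)<8)&(g.min(-1)>90); k[:,:255]=0;k[:,278:]=0;k[:130]=0;k[230:]=0
print("depth bar",k.sum(),np.median(P[k],0),np.median(P[k][:,:2]@ex))
v,u=np.where(mb&(np.arange(384)[:,None]<230))
print([ (vv,u[v==vv].min(),u[v==vv].max()) for vv in (30,100,150,220)])
E
```

```text
handle [579.52458469   8.59161404 100.        ] [603.69624533 -99.53753856 100.        ] [591.61041501 -45.47296226 100.        ] 110.79793689311902 12.600974740270658
face top 3829 ((630.447021484375, -1.7213897705078125), (14.287323951721191, 195.42877197265625), 12.154260635375977)
cab front x' [638.65399128 639.12405046 640.47938547] handle x' 570.6678106236856 face x' [610.25157454 616.88259321 623.68282482] tcp x' 560.5664275035721
tcp 560.9380141246305
depth bar 1242 [590.36598217 -39.66534119 105.32509784] 570.5482734412333
[(30, np.int64(320), np.int64(336)), (100, np.int64(317), np.int64(333)), (150, np.int64(315), np.int64(330)), (220, np.int64(312), np.int64(327))]
```

{"op": "send_rows", "data": {"motion": [[0.037,0,-0.1,0,0,0.008],[0.037,0,-0.25,0,0,0.008],[0.037,0,-0.4,0,0,0.008],[0.037,0,-0.53,0,0,0.008],[0.037,0,-0.6,0,0,0.008]]}}

```text
t: 2.5
position: [589.0, -43.0, 97.9]
eef_rot: [-1.971, -2.441, 0.004]
force: [0.6, 0.2, 0.9]
gripper_width: 0.374
gripper_force: 0.0
```

{"op": "send_rows", "data": {"motion": [[0,0,0,0,0,0],[0,0,0,0,0,0],[0,0,0,0,0,0],[0,0,0,0,0,0]], "fingers": 1, "force": 60}}

```text
t: 2.9
position: [590.7, -43.4, 100.0]
eef_rot: [-1.975, -2.44, -0.001]
force: [1.3, 5.4, -12.1]
gripper_width: 0.118
gripper_force: 58.3
```

{"op": "send_rows", "data": {"motion": [[-0.03,-0.006,0,0,0,0],[-0.09,-0.019,0,0,0,0],[-0.15,-0.032,0,0,0,0],[-0.21,-0.045,0,0,0,0],[-0.274,-0.059,0,0,0,0]]}}

```text
t: 3.4
position: [522.1, -58.2, 100.0]
eef_rot: [-1.976, -2.44, -0.003]
force: [2.1, 7.1, -14.7]
gripper_width: 0.118
gripper_force: 59.4
```

{"op": "send_rows", "data": {"motion": [[-0.06,-0.013,0,0,0,0],[-0.12,-0.026,0,0,0,0],[-0.18,-0.039,0,0,0,0],[-0.23,-0.05,0,0,0,0],[-0.274,-0.059,0,0,0,0]]}}

```text
t: 3.9
position: [452.7, -73.1, 100.0]
eef_rot: [-1.976, -2.439, -0.001]
force: [1.9, 6.5, -15.8]
gripper_width: 0.111
gripper_force: 59.2
```

{"op": "send_rows", "data": {"motion": [[0,0,0,0,0,0],[-0.01,-0.002,0,0,0,0],[-0.02,-0.004,0,0,0,0],[-0.03,-0.006,0,0,0,0],[-0.04,-0.008,0,0,0,0]]}}

```text
t: 4.4
position: [443.6, -75.1, 100.0]
eef_rot: [-1.976, -2.438, -0.002]
force: [0.8, 7.2, -15.6]
gripper_width: 0.116
gripper_force: 59.3
```

{"op": "send_rows", "data": {"motion": [[-0.006,-0.0013,0,0,0,0],[-0.012,-0.0026,0,0,0,0],[-0.016,-0.0035,0,0,0,0]]}}

```text
t: 4.7
position: [439.6, -75.9, 100.0]
eef_rot: [-1.976, -2.438, -0.001]
force: [1.3, 7.8, -15.5]
gripper_width: 0.114
gripper_force: 59.3
```

{"op": "send_rows", "data": {"motion": [[-0.006,-0.0013,0,0,0,0],[-0.012,-0.0026,0,0,0,0],[-0.012,-0.0026,0,0,0,0]]}}

```text
t: 5.0
position: [439.4, -76.0, 100.0]
eef_rot: [1.979, 2.438, 0.009]
force: [8.2, 11.3, -23.4]
gripper_width: 0.112
gripper_force: 58.7
```

{"op": "send_rows", "data": {"motion": [[0.008,0.002,0,0,0,0],[0.008,0.002,0,0,0,0],[0.008,0.002,0,0,0,0],[0.008,0.002,0,0,0,0]], "fingers": 0.25}}

```text
t: 5.4
position: [440.0, -77.9, 101.3]
eef_rot: [1.975, 2.44, 0.001]
force: [-0.6, -0.2, -0.5]
gripper_width: 0.378
gripper_force: 0.0
```

{"op": "send_rows", "data": {"motion": [[0,0,0.06,0,0,0],[0,0,0.2,0,0,0],[0,0,0.36,0,0,0],[0.12,0.025,0.48,0,0,0],[0.25,0.05,0.55,0,0,0]]}}

```text
t: 5.9
position: [503.0, -65.4, 241.7]
eef_rot: [1.975, 2.436, 0.004]
force: [0.4, 0.1, -0.3]
gripper_width: 0.375
gripper_force: 0.0
```

{"op": "send_rows", "data": {"motion": [[0.15,0.03,0,0,0,0],[0.28,0.06,0,0,0,0],[0.28,0.06,0,0,0,0],[0.28,0.06,0,0,0,0]]}}

```text
t: 6.3
position: [571.7, -50.1, 237.5]
eef_rot: [-1.976, -2.442, 0.001]
force: [-0.8, -0.5, -0.7]
gripper_width: 0.373
gripper_force: 0.0
```

```bash
python3 - <<'E'
from h import *
s,R=info(np.radians(12.16))
c=cam("wrist"); save(c,"w2.png"); np.save("w2.npy",cloud(c))
E
```

```text
t 6.3 pos [571.7 -50.1 237.5] turns [array([ 0.   , -0.001,  0.001]), array([-1.000e-03, -0.000e+00, -1.999e+00])] q6 -0.32 F [-0.8 -0.5 -0.7] w 0.3728545811450892 0.0
```

View pics/w2.png

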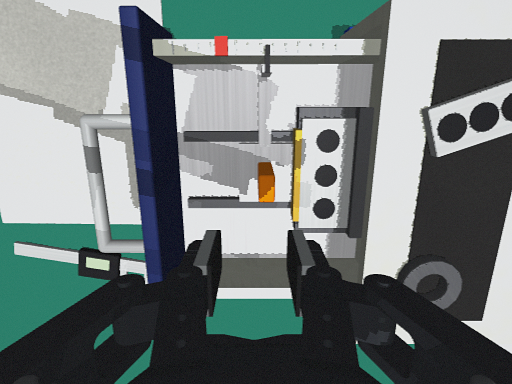

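The view shows the orange knob with its top at about (266,188), the pointer at (267,46), and the red mark on the rim at (221,45). The drawer is out.

```bash
cat > m.py <<'E'
from h import *
def run(c,yaw=np.radians(12.16),dbg=True):
    P=cloud(c); ex=np.array([np.cos(yaw),np.sin(yaw)]); ey=np.array([-ex[1],ex[0]])
    h=cv2.cvtColor(c["image"],cv2.COLOR_RGB2HSV).astype(int)
    def big(m):
        n,l,st,ce=cv2.connectedComponentsWithStats(m.astype(np.uint8)); i=1+st[1:,4].argmax(); return l==i,st[i],ce[i]
    red=((h[...,0]<5)|(h[...,0]>175))&(h[...,1]>140)&(h[...,2]>90); m,st,ce=big(red)
    p=ray(c,*ce,92)[:2]; print("mark",st,ce,p,"x'y'",p@ex,p@ey)
    org=(h[...,0]>6)&(h[...,0]<22)&(h[...,1]>150)&(h[...,2]>60)
    k=org&(abs(P[...,2]-107)<4)
    if k.sum()>20:
        q=P[k][:,:2]; print("knob",k.sum(),"x'",np.percentile(q@ex,[2,50,98]),"y'",np.percentile(q@ey,[2,50,98]))
        a=(np.percentile(q@ex,2)+np.percentile(q@ex,98))/2; b=(np.percentile(q@ey,2)+np.percentile(q@ey,98))/2; print("knob xy",a*ex+b*ey,a,b)
    return P,ex,ey
E
python3 - <<'E'
from m import *
c=cam("wrist");P,ex,ey=run(c)
g=c["image"].max(-1).astype(int)
print(g[38:56:3,255:280]); 
for v in (44,48): 
    p=ray(c,267,v,94)[:2]; print(p@ex,p@ey)
E
```

```text
mark [215  36  14  20 243] [221.67078189  45.42386831] [522.55461008  53.54089105] x'y' 522.1081315756571 -57.73254256759147
knob 436 x' [551.44999928 558.09511614 564.15631788] y' [-181.05732627 -168.62734166 -158.37480569]
knob xy [581.03723038 -48.41119373] 557.8031585783001 -169.71606597896692
[[128 128 129 127 128 127 128 128 128 126 127 127 127 129 127 128 128 129
  126 130 127 127 127 128 129]
 [229 229 229 230 229 230 229 229 229 228 230 229 229 229 228 229 229 229
  229 230 229 229 229 227 229]
 [228 229 228 229 230 193 215 229 228 230 234 215 168 150 184 195 227 181
  172 205 226 229 228 228 229]
 [230 229 229 228 229 227 226 228 232 212 152  84  60  60  59  90 215 233
  229 230 229 228 229 228 228]
 [228 228 227 229 228 229 229 230 234 187 118  78  67  65  61  89 216 233
  230 228 228 229 229 228 229]
 [231 230 229 230 230 230 230 232 209 193 153  88  61  65  63  91 217 234
  231 230 229 230 229 230 230]]
557.5506359985711 -57.082447948318475
557.5784086655166 -59.947771651298915
```

{"op": "send_rows", "data": {"motion": [[0.037,0.007,-0.1,0,0,0],[0.037,0.007,-0.25,0,0,0],[0.037,0.007,-0.4,0,0,0],[0.037,0.007,-0.52,0,0,0],[0.037,0.007,-0.57,0,0,0]]}}

```text
t: 6.9
position: [578.4, -48.4, 93.0]
eef_rot: [-1.975, -2.438, 0.005]
force: [-0.6, -0.6, 0.6]
gripper_width: 0.374
gripper_force: 0.0
```

{"op": "send_rows", "data": {"motion": [[0,0,0,0,0,0],[0,0,0,0,0,0],[0,0,0,0,0,0],[0,0,0,0,0,0]], "fingers": 1, "force": 60}}

```text
t: 7.3
position: [581.8, -48.2, 95.6]
eef_rot: [1.976, 2.441, 0.002]
force: [4.6, 1.2, -11.4]
gripper_width: 0.155
gripper_force: 61.0
```

{"op": "send_rows", "data": {"motion": [[-0.02,-0.004,0,0,0,0],[-0.05,-0.011,0,0,0,0],[-0.085,-0.018,0,0,0,0],[-0.115,-0.025,0,0,0,0],[-0.137,-0.03,0,0,0,0]]}}

```text
t: 7.8
position: [548.5, -55.4, 95.6]
eef_rot: [1.975, 2.439, 0.006]
force: [9.0, 2.4, -16.6]
gripper_width: 0.152
gripper_force: 60.3
```

{"op": "send_rows", "data": {"motion": [[0,0,0,0,0,0],[0,0,0,0,0,0]]}}

```text
t: 8.0
position: [548.6, -55.3, 95.6]
eef_rot: [1.975, 2.439, 0.005]
force: [8.3, 3.5, -16.0]
gripper_width: 0.153
gripper_force: 60.5
```

```bash
python3 - <<'E'
from h import *
info(np.radians(12.16))
c=cam("wrist"); cv2.imwrite("pics/w3.png",cv2.resize(c["image"],(768,576))[:,:,::-1])
E
```

```text
t 8.0 pos [548.6 -55.3  95.6] turns [array([-0.   ,  0.003,  0.002]), array([ 4.000e-03,  1.000e-03, -1.998e+00])] q6 -0.33 F [  8.3   3.5 -16. ] w 0.15264508061340265 60.477831959724426
```

View pics/w3.png

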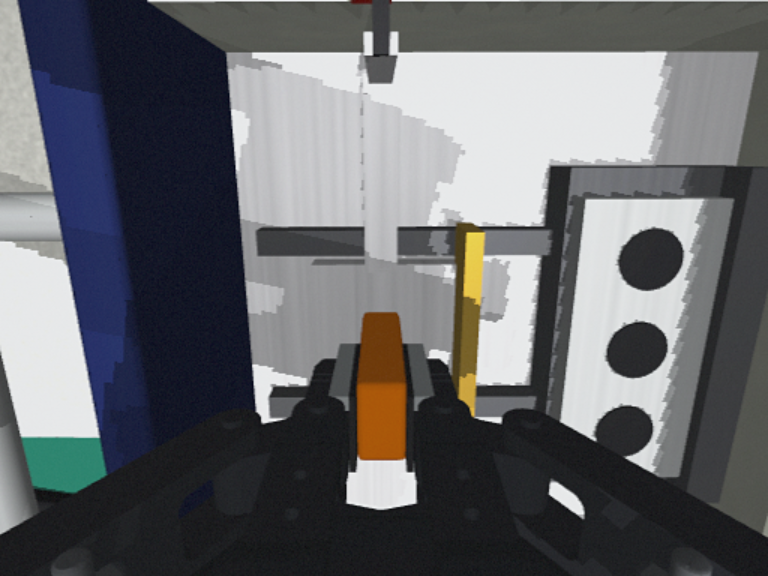

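The knob is held. At the image's top edge the red mark starts at about 350 and the pointer is at about 381, in the enlarged picture. I'll measure the offset here and from the fixed cameras.

```bash
python3 - <<'E'
from h import *
ex=np.array([np.cos(np.radians(12.16)),np.sin(np.radians(12.16))])
c=cam("wrist")
print(c["image"][0,226:268].tolist())
for u in (233,254): print(u,ray(c,u,0,92)[:2]@ex,ray(c,u,0,94)[:2]@ex)
for n in("top","side"):
    c=cam(n); h=cv2.cvtColor(c["image"],cv2.COLOR_RGB2HSV).astype(int)
    p=c["A"].T@(np.array([522.5,53.5,92])-c["o"]); u,v=(p[:2]/p[2]*c["f"]+[c["cx"],c["cy"]]).astype(int); print(n,u,v,c["image"][v-3:v+4,u-5:u+6,:].sum()if 0 else"")
    im=c["image"][v-30:v+30,u-30:u+30]; cv2.imwrite(f"pics/{n}m.png",cv2.resize(im,None,fx=6,fy=6,interpolation=cv2.INTER_NEAREST)[:,:,::-1])
a=np.hstack([cv2.imread("pics/topm.png"),cv2.imread("pics/sidem.png")]); cv2.imwrite("pics/both.png",a)
E
```

```text
[[240, 242, 244], [240, 242, 243], [241, 242, 244], [241, 243, 245], [242, 244, 246], [216, 219, 212], [167, 171, 158], [106, 97, 91], [71, 9, 7], [74, 16, 16], [78, 11, 10], [83, 16, 18], [85, 23, 18], [85, 23, 20], [83, 17, 15], [82, 23, 22], [83, 13, 12], [82, 13, 11], [83, 21, 16], [82, 18, 13], [84, 18, 15], [81, 25, 24], [64, 52, 53], [55, 60, 62], [59, 61, 64], [58, 60, 61], [60, 61, 64], [55, 57, 60], [57, 56, 60], [58, 59, 61], [57, 56, 59], [59, 59, 61], [55, 56, 63], [61, 42, 41], [106, 57, 55], [223, 224, 225], [243, 246, 247], [240, 241, 243], [241, 242, 244], [240, 241, 243], [239, 242, 243], [240, 242, 244]]
233 516.8353884521401 516.9396890372442
254 524.3408327786983 524.3272526441026
top 238 219 
side 232 186
```

View pics/both.png

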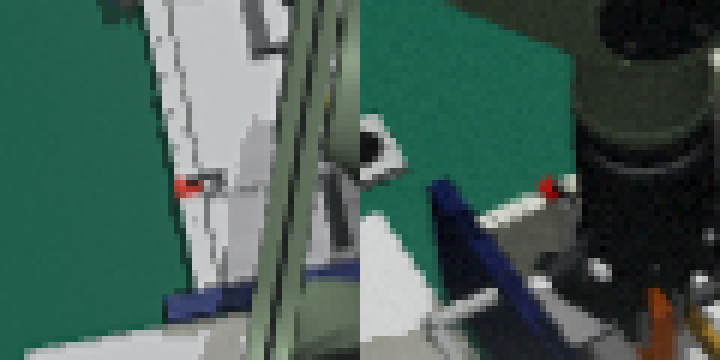

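In the wrist view the red mark spans columns 233–260 and the pointer is centred at 253.5. It is within the mark, but about 2.4 mm short of the middle. The fixed cameras agree, and the drawer is still out. I'll correct by 2.4 mm.

{"op": "send_rows", "data": {"motion": [[-0.005,-0.001,0,0,0,0],[-0.0095,-0.002,0,0,0,0],[-0.0095,-0.002,0,0,0,0],[-0.0095,-0.002,0,0,0,0]]}}

```text
t: 8.6
position: [546.6, -55.8, 95.6]
eef_rot: [1.975, 2.439, 0.006]
force: [8.3, 2.2, -16.2]
gripper_width: 0.155
gripper_force: 60.5
```

```bash
python3 - <<'E'
from h import *
info(np.radians(12.16))
c=cam("wrist"); r=c["image"][0].astype(int)
red=np.where((r[:,0]-r[:,1]>30))[0]; print(red, np.where((r.max(1)<75)&(abs(r[:,0]-r[:,1])<15))[0])
P=cloud(c); g=c["image"].astype(int)
ex=np.array([np.cos(np.radians(12.16)),np.sin(np.radians(12.16))])
m=(g[...,2]>g[...,0]+25)&(g[...,2]>g[...,1]+20)&(abs(P[...,2]-116)<4)
print("face x'",m.sum(),np.percentile(P[m][:,:2]@ex,[2,98]),"expected outer",np.array([439.4,-76])@ex+40)
E
```

```text
t 8.6 pos [546.6 -55.8  95.6] turns [array([-0.   ,  0.003,  0.002]), array([ 5.000e-03,  1.000e-03, -1.998e+00])] q6 -0.33 F [  8.3   2.2 -16.2] w 0.15534025695808368 60.474733114242554
[240 241 242 243 244 245 246 247 260 261 262 263 264 265 266] [ 19  20  21  22  23  24  25  26  27  28  29  30  31  32  33  34  35  36
  37  38  39  40  41  42  43  44  45  46  47  48  49  50  51  52  53  54
  55  56  57  58  59  60  61  62  63  64  65  66  67  68  69  70  71  72
  73  74  75  76  77  78  79  80  81  82  83  84  85  86  87  88  89  90
  91  92  93  94  95  96  97  98  99 100 101 102 103 248 249 250 251 252
 253 254 255 256 257 258]
face x' 12326 [454.24318508 466.6696253 ] expected outer 453.5324442017463
```

The pointer is centred on the mark (red columns 240–266, pointer 248–259), the drawer is at its stop and the knob is gripped, so I'm handing in.

```bash
python3 -c "from h import *; print(job_done())"
```

```text
the job is handed in; nothing more can be done
None
```

I handed the job in at 8.6 s of robot time: the drawer is out at its stop, the clamp knob is still gripped, and the pointer stands within about 1 mm of the red mark's middle by the last wrist image.

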